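# Clear the soap pan and hold the steriliser lid at its vent mark

## Robot

A 6-joint arm with a two-finger parallel gripper is mounted at the origin on the work surface. World frame = base frame: x ahead of the robot, y to its left, z up, the work surface at z = 0. Lengths are in m, angles in rad, forces in N, time in s.
With the tool pointing down it reaches from about 0.35 to 1 m from the base axis. Payload 7.1 kg.
Tool frame: the origin (TCP) lies midway between the tips of the shut fingers; the grasp point (between the pads) lies 19 mm behind it; z points along the fingers, y is the direction in which the jaws open and shut (so a half turn about z gives the same grasp; the last joint's range is limited). The gripper opens to 85 mm and grips with 20 to 120 N. Pads are 22 mm wide; open, the fingers measure 114 mm over their backs; the gripper's body (76 mm by 85 mm) begins 54 mm behind the grasp point. The pads swing forward as they close: fully open they stand 13 mm farther back than shut.
Start: joints at [-0.019, 0.423, 1.63, -0, 1.089, -0.019], TCP at [0.625, 0, 0.231] pointing down, gripper open.
Joint ranges: [-3, 3], [-0.9, 2.11], [0.09, 2.58], [-1.31, 4.45], [0.11, 2.69], [-2.54, 2.54]. Speed limits (rad/s): [2.39, 2.39, 3.01, 3.14, 3.14, 3.14].

## Interface

Orientations are given as a unit quaternion [x, y, z, w].
In Python, from plant import arm gives the robot as it stands. The module is installed in compiled form; this text tells all that it offers.
- The arm moves only by the tool play_rows, never from a script. Its argument "commands" is a list of rows, each a list of 6 numbers: the shift along the tool's x, y, z as a fraction of full scale, then the turn, a rotation vector about the tool's x, y, z as a fraction of full scale. In form: [[x, y, z, ax, ay, az], ...]. A call has 1 to 20 rows; each row shifts and turns the commanded pose from where the row before left it, along the tool's axes as they then stand; what a row does not reach is not made up. Full scale, the value 1, is 0.1 m for a shift and 360 degrees for a turn. A row lasts 1/12 s, in which the tool goes at most 41.7 mm and 7.16 degrees, less where a joint would pass 70% of its speed; a pose out of reach is approached as far as the arm can. A call with a number of a shift or a turn outside -1 to 1 is refused whole. A call with a gripper value outside its range is refused whole. "grip" is the opening, from 0 (shut) to 1 (fully open), set as the call begins (left out, the last holds). The fingers move at their own pace and stop on an object; "squeeze" is the grip in N (left out, the last holds). Time passes only in rows, so rows that do not move let the fingers close. It gives the time, the measured TCP pose, the force and the opening at its end, in the units of the state.
- arm.sense(): the state, without advancing time (a new reading comes with each control period).
- arm.get_image(name): name is "scene" or "side" or "wrist"; returns the picture (480x640x3 uint8, red, green, blue); there is no depth.
- arm.camera_params(name): a dict with "intrinsics" (3x3 intrinsics, pixels), "extrinsics" (4x4, takes a point from camera to world coordinates). Camera axes: x right, y down, z forward; pixel columns grow to the right and rows downward; lengths in m; the calibration is good to about 2 mm. The wrist camera is an equidistant fisheye: a pixel r from the principal point sees the ray r / f radians off the axis. A picture is of the moment at which its call begins: read the wrist's pose just before it. camera_params takes no time and is no camera call; for the wrist camera it gives the pose at the moment of the call.
- arm.job_done(): hands the job in, once; it reports no verdict.
The state is a dict: "time": time; "joint_pos": joint angles; "dq": joint speeds; "joint_efforts": joint torques, N m; "ee_pos": TCP position; "ee_rot": TCP orientation; "force": force on the tool from outside, world axes, zero at the start; "ft_torque": the same for the moment, N m; "width": opening from 0.0 (shut) to 1.0 (fully open).
Only numpy, scipy, OpenCV 4.12 (cv2) and the standard library are available. Lean on these libraries where they do the work, as an engineer would, in place of code of your own. Each camera call takes 0.05 s, during which the arm holds its last target.

## Task

Air the razor steriliser: first slide the steel soap pan, without lifting it off the counter, from in front of the steriliser until its base stands wholly inside the round ring inlaid in the counter (not the square outline), and let go of it. Then raise the steriliser's sprung lid, which has a steel grip bar at its front, until it is in line with the pointer on the box's side; finish while still holding it there with the gripper, as the lid springs shut when let go. Leave the pointer and everything else as they are.

Things in the scene. Friction and masses are not known exactly. Their poses are not given: they have to be found in the camera images.
- steriliser: fixed grey plastic box 130 deep (x) x 180 wide (y), walls 66 high, standing on the counter (z = 0). Origin at the centre of its underside; its own x points away from its front, so the lid bar is on its -x side; z up. It is turned about the vertical by up to 0.2 rad from facing the robot squarely.
- lid (a joint): angle of the sprung lid in rad: 0 shut (level), growing as its front rises, stop at 1.4. The lid is a white plate 182 wide and 8 thick, its mid-plane 70 above the counter, hinged along the box's far (+x) top edge. A spring pulls it shut at all angles: together with the lid's weight about 3.5 N upward at the bar opens it, about 5 N square to the lid (7 N straight up) at the bar holds it at 0.8 rad. It does not stay open by itself.
- lid_bar (a point): centre of the grip bar at the lid's front: a round steel bar, diameter 14, 36 long along the box's y, flat free ends, on a tongue 18 wide and 7 thick; it overhangs the box front by 35. With the lid shut its centre is 70 above the counter. Pinched by its two ends (fingers closing along the box's y) it can turn between the fingers while the lid rises. Axes are the lid's: x from the bar to the hinge, along the lid.
- lid_hinge (a point): point on the lid's hinge axis (axis along the box's y), in the middle of the lid's width, 70 above the counter, 165 from the bar's centre, on the lid's mid-plane. Axes are the lid's.
- pointer (a joint): angle of the pointer in rad, same axis, zero and sense as lid; set between 0.4 and 0.8 and stiff. The lid is at the mark when lid equals pointer.
- pointer_tip (a point): centre of the round end (diameter 18) of the pointer, a flat black plastic strip 7 high and 5 thick which stands up aslant at the box's right (-y) side, 106 from the box's middle, beside a thin steel scale arc; the end is 135 from the hinge axis. x axis runs from the end to the hinge axis.
- pan: loose steel soap pan (0.25 to 0.5 kg): round, open top, diameter 72 at the base and 80 at the rim, 57 high, with a straight handle to its own -x side. Origin at the centre of its underside, z up. Starts standing in front of the box, under the lid bar, its handle roughly towards the robot.
- pan_grip (a point): grip point on the pan's handle, 90 from the pan's axis and 43 above the counter. The handle is a flat bar 14 wide (pan's y), 10 thick (z), reaching from the pan to 117 from its axis. Axes are the pan's: x from here to the pan.
- ring_mark: round ring of dark steel inlaid flush in the counter, inner diameter 100, outer 108. Origin at its centre. To the left or the right in front of the box.
- square_mark: square outline of dark steel, 100 inside, inlaid flush in the counter on the other side; not the pan's place. Origin at its centre.
- hair_clip: red plastic hair clip, 60 x 24 x 13, lying flat. Bystander; origin at the centre of its underside. To be left where it is.
- glass_jar: round glass jar with steel lid, diameter 66, height 85. Bystander; origin at the centre of its underside. To be left where it is.
- brush_stand: black plastic shaving-brush stand with brush, base diameter 70, height about 140. Bystander; origin at the centre of its underside. To be left where it is.
- brush_holder: ceramic toothbrush holder, diameter 68, 95 high (185 with brushes). Bystander; origin at the centre of its underside. To be left where it is.
- soap_saucer: low steel saucer without handle, diameter 104, with a bar of soap, 32 high. Bystander; origin at the centre of its underside. To be left where it is.
- comb: black comb, 130 x 28 x 5, lying flat. Bystander; origin at the centre of its underside. To be left where it is.

How it is judged:
By the outcome, as a careful person would: the job done as asked, in the order asked, and still so for the second after the job is handed in, while the arm keeps its last pose, push and grip.
It also fails if it takes over 54 s, if anything falls off the work surface, if the arm or the gripper's body presses on something with over 40 N, if the wrist force passes 120 N, or if a joint passes its speed limit or range.

## Working session

There is one attempt and no reset: what is moved stays moved. The work goes in short steps, Python scripts to look and compute and a tool call to move; the robot and the scene stay as the last step left them, time stands still between calls to the robot, and variables do not carry over. Pictures are saved under pics/ and viewed, and the job is handed in when it is done.

Besides the shell and the picture viewer there is one more tool, called in YAML: its name, and indented under it one key for each argument. play_rows: Moves the arm, as the interface text tells. Its arguments: {"type":"object","properties":{"commands":{"type":"array"},"grip":{"type":"number"},"squeeze":{"type":"number"}},"required":["commands"]}

```bash
mkdir -p pics; python3 - <<'E'
from plant import arm
import cv2,numpy as np
s=arm.sense();print(s)
for n in ["scene","side","wrist"]:
    p=arm.camera_params(n);print(n,np.round(p["intrinsics"],2).tolist(),np.round(p["extrinsics"],4).tolist())
    im=arm.get_image(n);cv2.imwrite(f"pics/{n}0.png",im[:,:,::-1])
E
```

```text
{'time': 0.0, 'joint_pos': array([-1.89936927e-02,  4.23848525e-01,  1.63069938e+00, -3.40538339e-05,
        1.08859590e+00, -1.89956249e-02]), 'dq': array([ 9.51243572e-04, -1.66873012e-03, -1.37693926e-03, -7.35779915e-04,
       -6.85190834e-05, -9.40093409e-05]), 'joint_efforts': array([ 6.87376578e-04, -5.57382560e+01, -2.81743366e+01,  7.52266601e-05,
        7.21184188e-03,  1.02962622e-05]), 'ee_pos': array([6.24448542e-01, 3.10535742e-05, 2.30537208e-01]), 'ee_rot': array([ 7.07100294e-01,  7.07112843e-01, -5.48762011e-04, -5.48273094e-04]), 'force': array([-0.51781889,  0.42007428, -0.6670526 ]), 'ft_torque': array([-0.02759307, -0.01979618, -0.00217294]), 'width': 1.002897838354113}
scene [[601.83, 0.0, 319.38], [0.0, 601.83, 235.93], [0.0, 0.0, 1.0]] [[0.7123, 0.5607, -0.4223, 1.0531], [0.7019, -0.5724, 0.4239, -0.4386], [-0.0041, -0.5983, -0.8013, 0.9867], [0.0, 0.0, 0.0, 1.0]]
side [[620.14, 0.0, 311.97], [0.0, 620.14, 250.52], [0.0, 0.0, 1.0]] [[-0.9302, -0.2495, 0.2692, 0.2154], [-0.367, 0.6172, -0.696, 0.9364], [0.0075, -0.7462, -0.6657, 0.9692], [0.0, 0.0, 0.0, 1.0]]
wrist [[371.65, 0.0, 308.12], [0.0, 371.65, 242.59], [0.0, 0.0, 1.0]] [[1.0, -0.0001, -0.0023, 0.6246], [-0.0008, -0.9466, -0.3224, 0.0824], [-0.0021, 0.3224, -0.9466, 0.3744], [0.0, 0.0, 0.0, 1.0]]
```

View pics/scene0.png

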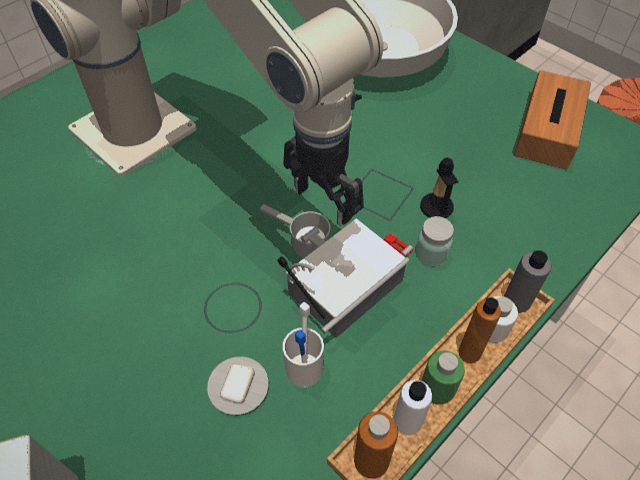

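View pics/side0.png

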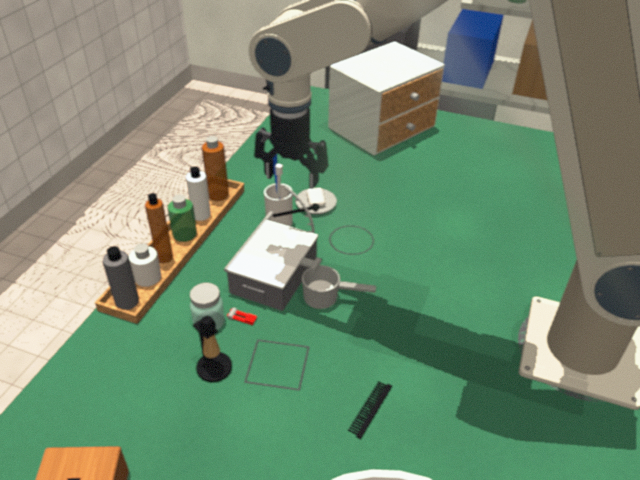

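View pics/wrist0.png

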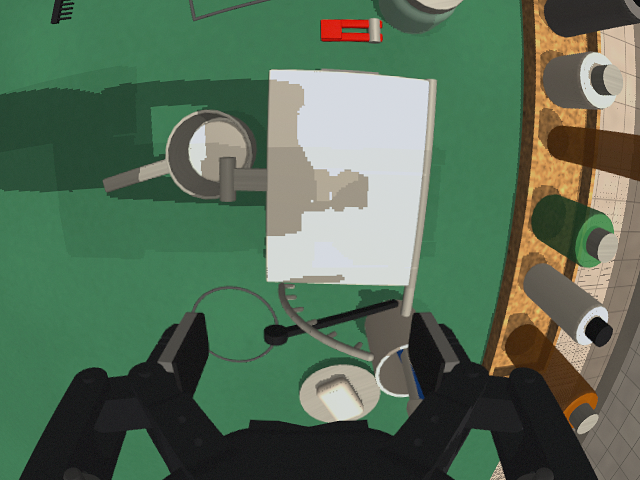

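Scene: the ring is at about (233,307) in scene and (235,323) in wrist. The pan is under the bar (wrist 210,153), its handle runs to (105,185), and the pointer tip is at wrist (275,335). Next I'll cast rays.

```bash
cat > h.py <<'E'
import numpy as np,cv2
def ray(p,uv,fish):
    K=np.array(p["intrinsics"]);E=np.array(p["extrinsics"])
    x=(uv[0]-K[0,2])/K[0,0];y=(uv[1]-K[1,2])/K[1,1]
    if fish:
        r=np.hypot(x,y);d=np.array([np.sin(r)*x/max(r,1e-9),np.sin(r)*y/max(r,1e-9),np.cos(r)])
    else: d=np.array([x,y,1.]);d/=np.linalg.norm(d)
    return E[:3,3],E[:3,:3]@d
def onz(p,uv,z,fish):
    o,d=ray(p,uv,fish);return o+d*(z-o[2])/d[2]
def tri(rs):
    A=np.zeros((3,3));b=np.zeros(3)
    for o,d in rs:
        M=np.eye(3)-np.outer(d,d);A+=M;b+=M@o
    X=np.linalg.solve(A,b);return X,[np.linalg.norm((np.eye(3)-np.outer(d,d))@(X-o)) for o,d in rs]
E
python3 - <<'E'
import cv2,numpy as np
w=cv2.imread('pics/wrist0.png')
cv2.imwrite('pics/w0z.png',cv2.resize(w[60:380,90:450],(800,711))[:600])
cv2.imwrite('pics/w0z2.png',cv2.resize(w[270:380,170:450],None,fx=2.8,fy=2.8,interpolation=2))
s=cv2.imread('pics/scene0.png');cv2.imwrite('pics/s0z.png',cv2.resize(s[190:350,190:430],None,fx=3.3,fy=3.3,interpolation=2))
s=cv2.imread('pics/side0.png');cv2.imwrite('pics/d0z.png',cv2.resize(s[180:320,200:400],None,fx=4,fy=4,interpolation=2))
E
```

```text
(no output)
```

View pics/w0z.png

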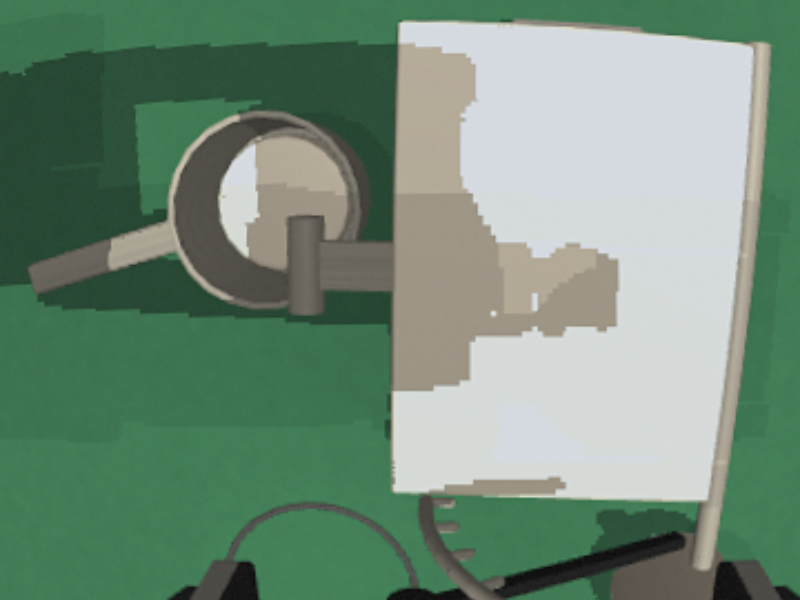

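View pics/s0z.png

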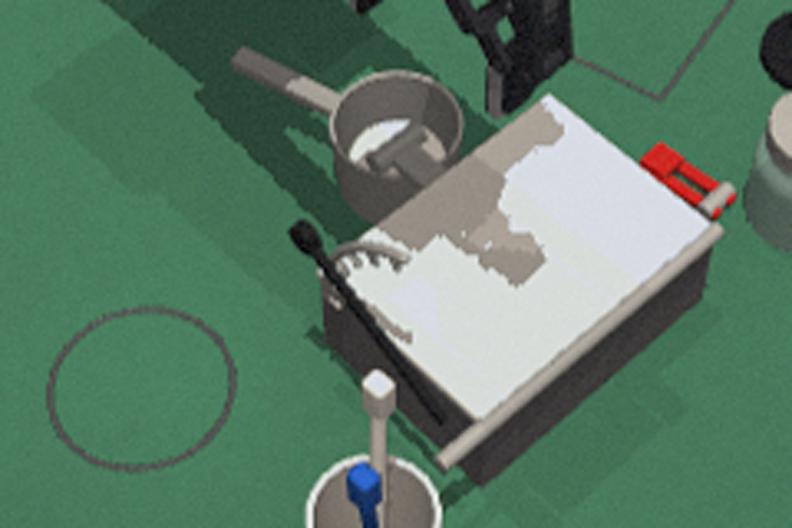

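View pics/d0z.png

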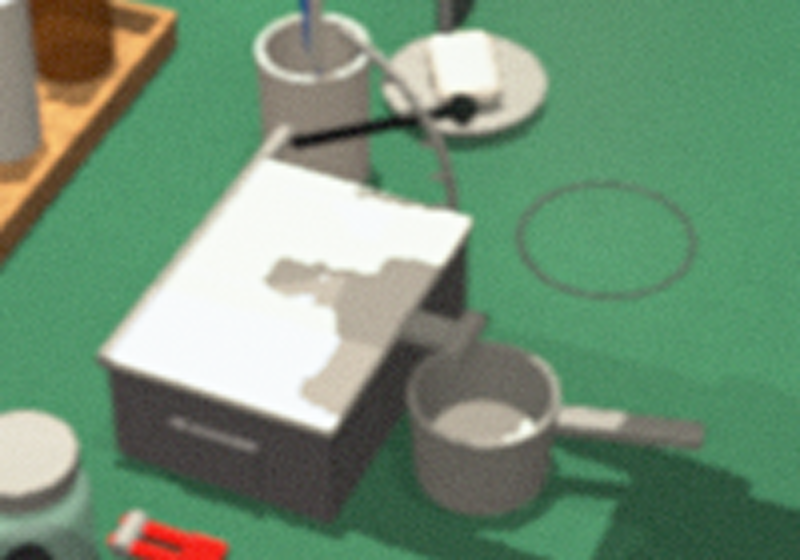

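View pics/w0z2.png

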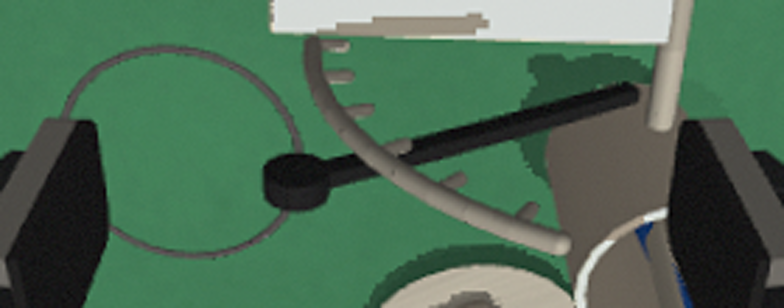

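```bash
python3 - <<'E'
from plant import arm
from h import *
W=arm.camera_params("wrist");S=arm.camera_params("scene");D=arm.camera_params("side")
wz=lambda a,b:(a/2.2222+90,b/2.2219+60)
w2=lambda a,b:(a/2.8+170,b/2.8+270)
sz=lambda a,b:(a/3.3+190,b/3.3+190)
dz=lambda a,b:(a/4+200,b/4+180)
R=lambda v:np.round(v,4)
print('bar ends',R(onz(W,wz(305,217),.07,1)),R(onz(W,wz(305,313),.07,1)))
c=[onz(W,wz(*q),.074,1) for q in [(400,20),(752,43),(706,500),(393,491)]];print('lid',R(c))
print([np.linalg.norm(c[i]-c[(i+1)%4]) for i in range(4)])
fd=c[0]-c[3];print('yaw',np.arctan2(-fd[0],fd[1]))
fd=c[1]-c[0];print('yaw',np.arctan2(fd[1],fd[0]))
fd=c[1]-c[2];print('yaw',np.arctan2(-fd[0],fd[1]))
fd=c[2]-c[3];print('yaw',np.arctan2(fd[1],fd[0]))
# scene-based lid corners s0z
cs=[onz(S,sz(*q),.074,0) for q in [(547,94),(722,228),(480,420),(357,238)]];print('lid scene',R(cs))
cd=[onz(D,dz(*q),.074,0) for q in [(332,434),(103,357),(270,158),(471,216)]];print('lid side',R(cd))
print('tip',tri([ray(W,w2(297,178),1),ray(S,sz(306,238),0),ray(D,dz(461,108),0)]))
print('tip ws',tri([ray(W,w2(297,178),1),ray(D,dz(461,108),0)]))
print('tip sd',tri([ray(S,sz(306,238),0),ray(D,dz(461,108),0)]))
print('handle end W',R(onz(W,wz(34,279),.048,1)),'root',R(onz(W,wz(170,241),.048,1)))
print('handle end S',R(onz(S,sz(240,58),.048,0)),'side',R(onz(D,dz(700,433),.048,0)))
print('rim W',[R(onz(W,wz(*q),.057,1)) for q in [(168,207),(366,200),(245,110),(262,308)]])
print('rim S',[R(onz(S,sz(*q),.057,0)) for q in [(330,115),(462,130),(405,70)]])
print('rim D',[R(onz(D,dz(*q),.057,0)) for q in [(409,385),(560,405),(490,343)]])
for n,p,fn,q in [('S',S,sz,[(48,388),(237,388),(142,307),(142,468)]),('D',D,dz,[(517,238),(695,242),(610,182),(605,297)]),('W',W,lambda a,b:(a,b),[(187.5,323),(235,287),(278,325),(242,361.)])]:
    r=np.array([onz(p,fn(*x),0,n=='W') for x in q]);print('ring',n,R(r[:,:2]).tolist(),R(r.mean(0)), )
E
```

```text
bar ends [0.557 0.053 0.07 ] [0.5552 0.0161 0.07  ]
lid [[ 0.594   0.1249  0.074 ]
 [ 0.7221  0.1204  0.074 ]
 [ 0.7151 -0.0611  0.074 ]
 [ 0.5871 -0.0562  0.074 ]]
[np.float64(0.12814191055047086), np.float64(0.18161566230178897), np.float64(0.12809448644015015), np.float64(0.18119786893450152)]
yaw -0.03799942217679384
yaw -0.034709960768374
yaw -0.03825672863256327
yaw -0.03797030496592385
lid scene [[ 0.5928  0.1234  0.074 ]
 [ 0.7268  0.1214  0.074 ]
 [ 0.7143 -0.0608  0.074 ]
 [ 0.5864 -0.0257  0.074 ]]
lid side [[ 0.5895  0.1301  0.074 ]
 [ 0.7232  0.123   0.074 ]
 [ 0.7113 -0.0608  0.074 ]
 [ 0.5858 -0.056   0.074 ]]
tip (array([ 0.59911746, -0.07206855,  0.1351362 ]), [np.float64(0.0006189090538502228), np.float64(0.00032042161462733784), np.float64(0.00044026311096746925)])
tip ws (array([ 0.59943961, -0.07348463,  0.1335236 ]), [np.float64(0.00011040672007561551), np.float64(0.00011040672007540833)])
tip sd (array([ 0.59871722, -0.07180868,  0.13501293]), [np.float64(9.677972005854212e-06), np.float64(9.67797200582831e-06)])
handle end W [0.4241 0.0306 0.048 ] root [0.4932 0.0435 0.048 ]
handle end S [0.4266 0.0288 0.048 ] side [0.4222 0.0341 0.048 ]
rim W [array([0.4969, 0.0585, 0.057 ]), array([0.5784, 0.0577, 0.057 ]), array([0.5313, 0.0951, 0.057 ]), array([0.5345, 0.0157, 0.057 ])]
rim S [array([0.5031, 0.0322, 0.057 ]), array([0.5668, 0.0789, 0.057 ]), array([0.5106, 0.0876, 0.057 ])]
rim D [array([0.5734, 0.0663, 0.057 ]), array([0.4944, 0.0506, 0.057 ]), array([0.5453, 0.02  , 0.057 ])]
ring S [[0.4969, -0.1876], [0.5738, -0.1121], [0.4936, -0.1145], [0.5739, -0.1832]] [ 0.5346 -0.1493  0.    ]
ring D [[0.5835, -0.1293], [0.4835, -0.1658], [0.5488, -0.2003], [0.5176, -0.0991]] [ 0.5334 -0.1486  0.    ]
ring W [[0.4769, -0.1486], [0.5411, -0.0983], [0.5884, -0.1475], [0.5405, -0.2025]] [ 0.5367 -0.1492  0.    ]
```

Consistent estimates:

| Item | Value |
|---|---|
| Box yaw | about -0.037 |
| Bar centre | (0.556, 0.0345) |
| Hinge | (0.721, 0.028) |
| Pointer | about 0.504 rad, radius 0.135 as specified |
| Pan axis | (0.537, 0.0565), handle yaw about 0.22 |
| Ring | (0.535, -0.149) |

I'll turn the tool across the handle first.

play_rows:
  commands:
    - [0,0,0,0,0,0.0195]
    - [0,0,0,0,0,0.0195]
    - [0,0,0,0,0,0.0195]
    - [0,0,0,0,0,0.0195]
    - [0,0,0,0,0,0.0195]
    - [0,0,0,0,0,0.0195]
    - [0,0,0,0,0,0.0195]
    - [0,0,0,0,0,0.0195]
    - [0,0,0,0,0,0.0195]
    - [0,0,0,0,0,0.0195]
    - [0,0,0,0,0,0.0195]
    - [0,0,0,0,0,0]
  grip: 0.6
  squeeze: 40

```text
time: 1.15
ee_pos: [0.6248, 0.0, 0.231]
ee_rot: [0.994, 0.109, -0.0, -0.0]
force: [0.0, -0.8, -0.1]
width: 0.598
```

```bash
cat > to.py <<'E'
import sys
from plant import arm
import numpy as np
from scipy.spatial.transform import Rotation as Ro
def go(p):
    s=arm.sense();R=Ro.from_quat(s["ee_rot"])
    print("pos",s["ee_pos"].round(4),"axes x",R.as_matrix()[:,0].round(3),"y",R.as_matrix()[:,1].round(3),"z",R.as_matrix()[:,2].round(3))
    print("F",s["force"].round(2),"w",round(s["width"],3),"t",s["time"],"q",s["joint_pos"].round(2))
    if p is not None: print("tool shift/0.1:",(R.inv().apply(np.array(p)-s["ee_pos"])/0.1).round(3))
if __name__=="__main__": go([float(a) for a in sys.argv[1:]] if len(sys.argv)>1 else None)
E
python3 to.py 0.449 0.0367 0.1
```

```text
pos [0.6248 0.     0.231 ] axes x [ 0.976  0.217 -0.001] y [ 0.217 -0.976 -0.   ] z [-0.001  0.    -1.   ]
F [ 0.04 -0.82 -0.11] w 0.598 t 1.15 q [-0.02  0.42  1.63  0.    1.09  1.33]
tool shift/0.1: [-1.636 -0.739  1.311]
```

play_rows:
  commands:
    - [-0.27,-0.123,0.16,0,0,0]
    - [-0.27,-0.123,0.16,0,0,0]
    - [-0.27,-0.123,0.17,0,0,0]
    - [-0.27,-0.123,0.17,0,0,0]
    - [-0.27,-0.123,0.17,0,0,0]
    - [-0.286,-0.124,0.17,0,0,0]
    - [0,0,0,0,0,0]
    - [0,0,0,0,0,0]

```text
time: 1.82
ee_pos: [0.4468, 0.0361, 0.1305]
ee_rot: [0.994, 0.113, -0.002, -0.0]
force: [0.2, 0.2, 0.5]
width: 0.601
```

```bash
python3 to.py 0.449 0.0367 0.024; python3 - <<'E'
from plant import arm
import cv2,numpy as np
np.save('Wp.npy',arm.camera_params("wrist"),allow_pickle=True)
cv2.imwrite("pics/w1.png",arm.get_image("wrist")[:,:,::-1])
cv2.imwrite("pics/d1.png",arm.get_image("side")[:,:,::-1])
E
```

```text
pos [0.4468 0.0361 0.1305] axes x [ 0.974  0.225 -0.003] y [ 0.225 -0.974 -0.001] z [-0.003 -0.    -1.   ]
F [0.24 0.16 0.49] w 0.601 t 1.8167 q [0.05 0.33 2.08 0.   0.73 1.4 ]
tool shift/0.1: [ 0.027 -0.     1.065]
```

View pics/w1.png

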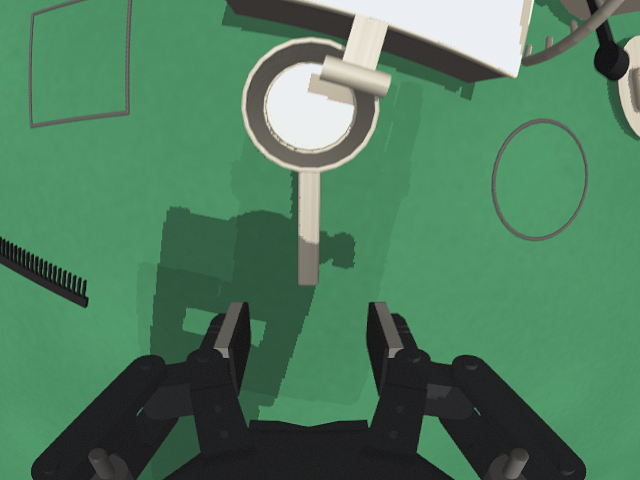

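View pics/d1.png

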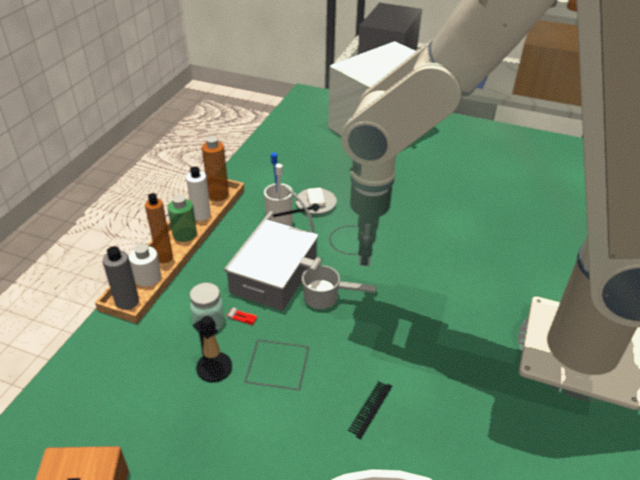

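The handle stands upright in the wrist view (x≈309, rows 171–285), centred between the fingers at 235/380. I'll refine the numbers from this view.

```bash
python3 - <<'E'
from h import *
W=np.load('Wp.npy',allow_pickle=True).item()
R=lambda v:np.round(v,4)
print('end',R(onz(W,(308.5,285),.048,1)),'root',R(onz(W,(310,172),.048,1)))
print('rim',[R(onz(W,q,.057,1)) for q in [(243,104),(379,104),(312,172),(315,38)]])
im=cv2.imread('pics/w1.png')
g=im.astype(int);m=((np.abs(g[:,:,1]-g[:,:,2])<25)&(g[:,:,1]<125)).astype(np.uint8)*255
mm=np.zeros_like(m);mm[115:245,485:595]=m[115:245,485:595]
ys,xs=np.nonzero(mm);P=np.array([onz(W,(x,y),0,1)[:2] for x,y in zip(xs,ys)])
A=np.c_[2*P,np.ones(len(P))];s=np.linalg.lstsq(A,(P**2).sum(1),rcond=None)[0];print('ring',R(s[:2]),np.sqrt(s[2]+s[0]**2+s[1]**2),len(P))
print('bar ends',R(onz(W,(325,68),.07,1)),R(onz(W,(388,84),.07,1)))
E
```

```text
end [0.4227 0.0297 0.048 ] root [0.4968 0.0458 0.048 ]
rim [array([0.5291, 0.093 , 0.057 ]), array([0.5468, 0.0165, 0.057 ]), array([0.4983, 0.045 , 0.057 ]), array([0.5759, 0.0612, 0.057 ])]
ring [ 0.5357 -0.1509] 0.05213888027260793 1066
bar ends [0.5577 0.0518 0.07  ] [0.5579 0.0166 0.07  ]
```

play_rows:
  commands:
    - [0.027,0.005,0.2,0,0,0]
    - [0,0,0.2,0,0,0]
    - [0,0,0.2,0,0,0]
    - [0,0,0.2,0,0,0]
    - [0,0,0.15,0,0,0]
    - [0,0,0.11,0,0,0]
    - [0,0,0,0,0,0]
    - [0,0,0,0,0,0]

```text
time: 2.58
ee_pos: [0.4527, 0.0359, 0.0253]
ee_rot: [0.994, 0.111, 0.0, 0.0]
force: [0.2, -0.3, -0.0]
width: 0.602
```

play_rows:
  commands:
    - [0,0,0,0,0,0]
    - [0,0,0,0,0,0]
    - [0,0,0,0,0,0]
    - [0,0,0,0,0,0]
    - [0,0,0,0,0,0]
    - [0,0,0,0,0,0]
    - [0,0,0,0,0,0]
    - [0,0,0,0,0,0]
  grip: 0
  squeeze: 30

```text
time: 3.25
ee_pos: [0.4521, 0.0361, 0.0256]
ee_rot: [0.994, 0.111, 0.0, 0.0]
force: [-0.7, 0.4, 6.6]
width: 0.157
```

```bash
python3 to.py; python3 - <<'E'
from plant import arm
import cv2,numpy as np
np.save('Wp.npy',arm.camera_params("wrist"),allow_pickle=True)
cv2.imwrite("pics/w2.png",arm.get_image("wrist")[:,:,::-1])
E
```

```text
pos [0.4521 0.0361 0.0256] axes x [0.975 0.221 0.001] y [ 0.221 -0.975  0.   ] z [ 0.001  0.    -1.   ]
F [-0.74  0.39  6.58] w 0.157 t 3.25 q [0.05 0.55 2.1  0.   0.48 1.4 ]
```

View pics/w2.png

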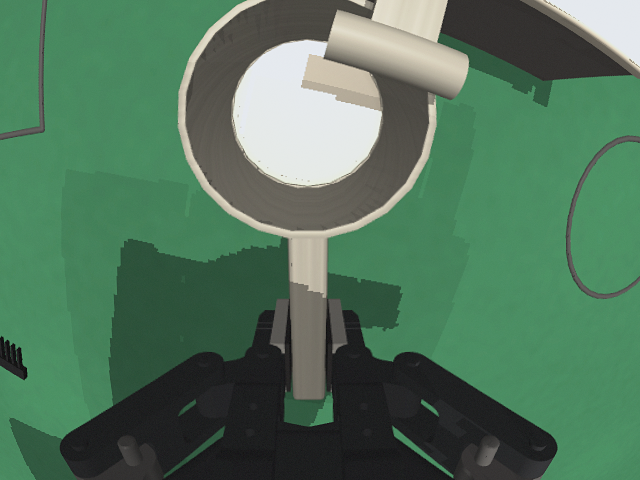

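Grasped: width is 13.3 mm of 14 and the handle lies between the pads. There is a slight down-press, so I'll ease up a hair while pulling back.

play_rows:
  commands:
    - [0,0,-0.004,0,0,0]
    - [-0.05,-0.011,0,0,0,0]
    - [-0.05,-0.011,0,0,0,0]
    - [-0.05,-0.011,0,0,0,0]
    - [-0.045,-0.011,0,0,0,0]
    - [0,0,0,0,0,0]

```text
time: 3.8
ee_pos: [0.4305, 0.0359, 0.0257]
ee_rot: [0.994, 0.111, -0.001, -0.0]
force: [-0.5, -1.7, 7.4]
width: 0.152
```

play_rows:
  commands:
    - [0,0,-0.006,0,0,0]
    - [0,0,0,0,0,0]

```text
time: 3.97
ee_pos: [0.4309, 0.036, 0.0262]
ee_rot: [0.994, 0.111, -0.001, -0.0]
force: [-1.4, 0.8, 4.1]
width: 0.153
```

```bash
python3 to.py
```

```text
pos [0.4309 0.036  0.0262] axes x [ 0.975  0.221 -0.002] y [ 0.221 -0.975 -0.   ] z [-0.002 -0.    -1.   ]
F [-1.42  0.83  4.05] w 0.153 t 3.9667 q [ 0.06  0.54  2.15 -0.    0.46  1.4 ]
```

play_rows:
  commands:
    - [-0.012,0.055,0,0,0,0]
    - [-0.025,0.111,0,0,0,0]
    - [-0.025,0.111,0,0,0,0]
    - [-0.025,0.111,0,0,0,0]
    - [-0.025,0.111,0,0,0,0]
    - [-0.025,0.111,0,0,0,0]
    - [-0.025,0.111,0,0,0,0]
    - [-0.025,0.111,0,0,0,0]
    - [-0.025,0.111,0,0,0,0]
    - [0,0,0,0,0,0]

```text
time: 4.8
ee_pos: [0.4313, -0.0621, 0.0262]
ee_rot: [0.994, 0.111, -0.001, -0.0]
force: [-1.8, -4.2, 3.9]
width: 0.155
```

```bash
python3 to.py 0.4309 -0.1685 0.0262
```

```text
pos [ 0.4313 -0.0621  0.0262] axes x [ 0.976  0.22  -0.001] y [ 0.22  -0.976 -0.   ] z [-0.001 -0.    -1.   ]
F [-1.81 -4.21  3.9 ] w 0.155 t 4.8 q [-0.17  0.54  2.14 -0.    0.46  1.18]
tool shift/0.1: [-0.238  1.037 -0.   ]
```

play_rows:
  commands:
    - [-0.025,0.111,0,0,0,0]
    - [-0.025,0.111,0,0,0,0]
    - [-0.025,0.111,0,0,0,0]
    - [-0.025,0.111,0,0,0,0]
    - [-0.025,0.111,0,0,0,0]
    - [-0.025,0.111,0,0,0,0]
    - [-0.025,0.111,0,0,0,0]
    - [-0.025,0.111,0,0,0,0]
    - [-0.02,0.08,0,0,0,0]
    - [-0.012,0.045,0,0,0,0]
    - [0,0,0,0,0,0]
    - [0.058,0.013,0,0,0,0]
    - [0.058,0.013,0,0,0,0]
    - [0.058,0.013,0,0,0,0]
    - [0,0,0,0,0,0]
    - [0,0,0,0,0,0]

```text
time: 6.13
ee_pos: [0.4491, -0.1642, 0.0263]
ee_rot: [0.994, 0.111, -0.001, -0.0]
force: [-2.6, 0.1, 3.1]
width: 0.149
```

```bash
python3 to.py 0.4505 -0.1685 0.0262; python3 - <<'E'
from plant import arm
import cv2,numpy as np
np.save('Wp.npy',arm.camera_params("wrist"),allow_pickle=True)
cv2.imwrite("pics/w3.png",arm.get_image("wrist")[:,:,::-1])
cv2.imwrite("pics/d3.png",arm.get_image("side")[:,:,::-1])
s=arm.get_image("scene")[:,:,::-1];cv2.imwrite("pics/s3.png",s)
cv2.imwrite("pics/s3z.png",cv2.resize(s[190:400,140:380],None,fx=2.8,fy=2.8,interpolation=2))
E
```

```text
pos [ 0.4491 -0.1642  0.0263] axes x [ 0.975  0.222 -0.001] y [ 0.222 -0.975 -0.001] z [-0.001  0.    -1.   ]
F [-2.55  0.06  3.09] w 0.149 t 6.1333 q [-0.38  0.57  2.05 -0.    0.52  0.97]
tool shift/0.1: [0.004 0.045 0.   ]
```

View pics/w3.png

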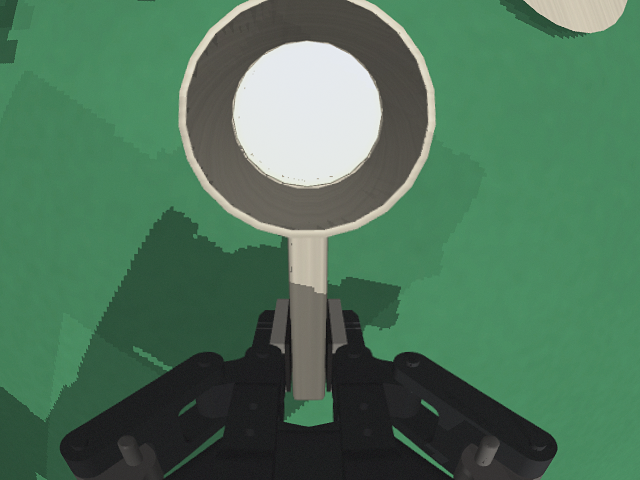

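View pics/s3z.png

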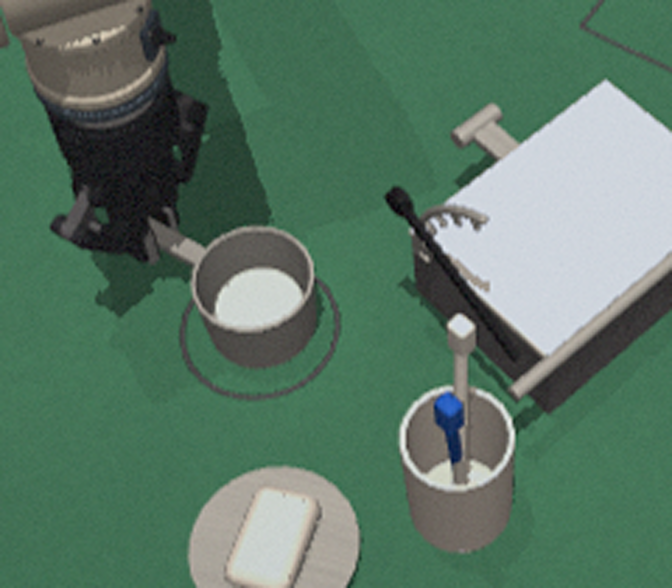

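View pics/d3.png

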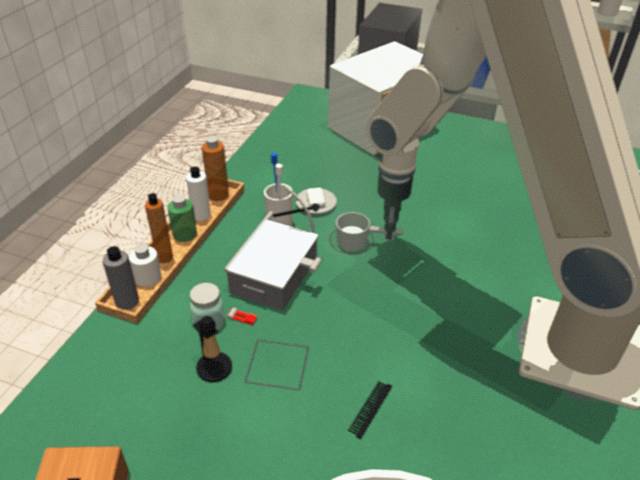

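```bash
python3 - <<'E'
from plant import arm
from h import *
W=np.load('Wp.npy',allow_pickle=True).item();S=arm.camera_params("scene");D=arm.camera_params("side")
def circ(P):
    P=np.array(P)[:,:2];A=np.c_[2*P,np.ones(len(P))];s=np.linalg.lstsq(A,(P**2).sum(1),rcond=None)[0];return s[:2].round(4),np.sqrt(s[2]+s[0]**2+s[1]**2).round(4)
print('rim W',circ([onz(W,q,.057,1) for q in [(180,110),(436,110),(308,237),(208,190),(410,188),(210,28),(402,24)]]))
z=lambda a,b:(a/2.8+140,b/2.8+190)
print('rim S',circ([onz(S,z(*q),.057,0) for q in [(193,278),(314,278),(253,227),(253,334),(211,320),(297,320)]]))
print('base S pts',[onz(S,z(*q),0,0)[:2].round(4) for q in [(230,357),(262,366),(290,357)]])
print('ring S',circ([onz(S,z(*q),0,0) for q in [(181,330),(340,326),(256,398),(205,380),(318,370),(188,300)]]))
E
```

```text
rim W (array([ 0.5334, -0.1458]), np.float64(0.0399))
rim S (array([ 0.5345, -0.1453]), np.float64(0.0401))
base S pts [array([ 0.5368, -0.178 ]), array([ 0.5571, -0.1675]), array([ 0.5653, -0.1501])]
ring S (array([ 0.5326, -0.1479]), np.float64(0.0538))
```

The pan centre is about 4 mm from the ring centre, with 14 mm of margin. I'll nudge it, then release.

play_rows:
  commands:
    - [0.002,0.02,0,0,0,0]
    - [0.002,0.02,0,0,0,0]
    - [0,0,0,0,0,0]
    - [0,0,0,0,0,0]

```text
time: 6.62
ee_pos: [0.4513, -0.1686, 0.0263]
ee_rot: [0.994, 0.111, 0.0, 0.0]
force: [-1.7, 0.7, 1.2]
width: 0.158
```

play_rows:
  commands:
    - [0,0,0,0,0,0]
    - [0,0,0,0,0,0]
    - [0,0,0,0,0,0]
    - [0,0,0,0,0,0]
    - [0,0,0,0,0,0]
    - [0,0,0,0,0,0]
  grip: 0.75

```text
time: 7.12
ee_pos: [0.451, -0.1684, 0.0263]
ee_rot: [0.994, 0.111, 0.0, 0.0]
force: [-0.2, 0.4, -0.3]
width: 0.749
```

play_rows:
  commands:
    - [0,0,-0.1,0,0,0]
    - [0,0,-0.25,0,0,0]
    - [0,0,-0.3,0,0,0]
    - [0,0,-0.3,0,0,0]
    - [0,0,-0.3,0,0,0]
    - [0,0,-0.3,0,0,0]
    - [0,0,0,0,0,0.014]
    - [0,0,0,0,0,0.014]
    - [0,0,0,0,0,0.014]
    - [0,0,0,0,0,0]

```text
time: 7.95
ee_pos: [0.4509, -0.1683, 0.1823]
ee_rot: [1.0, -0.022, 0.001, 0.0]
force: [-0.2, -0.7, -0.1]
width: 0.752
```

```bash
python3 to.py 0.5565 0.0345 0.18; python3 - <<'E'
from plant import arm
import cv2,numpy as np
np.save('Wp.npy',arm.camera_params("wrist"),allow_pickle=True)
cv2.imwrite("pics/w4.png",arm.get_image("wrist")[:,:,::-1])
E
```

```text
pos [ 0.4509 -0.1683  0.1823] axes x [ 0.999 -0.044  0.001] y [-0.044 -0.999  0.   ] z [ 0.001 -0.    -1.   ]
F [-0.2  -0.66 -0.08] w 0.752 t 7.95 q [-0.38  0.28  1.98  0.    0.88  1.23]
tool shift/0.1: [ 0.966 -2.072  0.023]
```

View pics/w4.png

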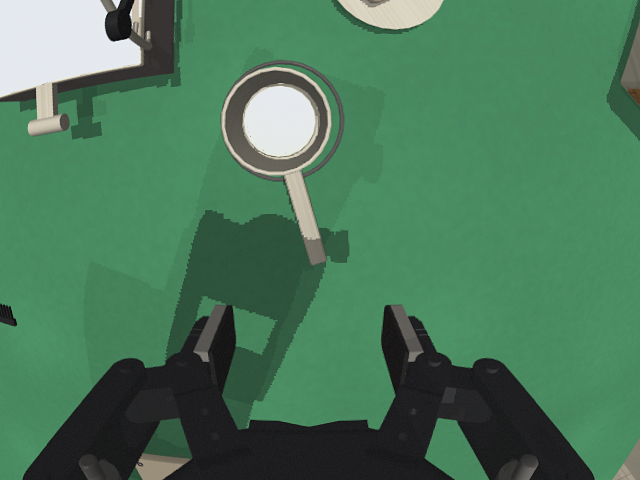

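The pan sits in the ring. I'll move over the bar, looking once before descending.

play_rows:
  commands:
    - [0,-0.259,0,0,0,0]
    - [0.07,-0.259,0,0,0,0]
    - [0.14,-0.259,0,0,0,0]
    - [0.15,-0.259,0,0,0,0]
    - [0.15,-0.259,0,0,0,0]
    - [0.15,-0.259,0,0,0,0]
    - [0.15,-0.259,0,0,0,0]
    - [0.156,-0.259,0,0,0,0]
    - [0,0,0.2,0,0,0]
    - [0,0,0.15,0,0,0]
    - [0,0,0,0,0,0]
    - [0,0,0,0,0,0]

```text
time: 9.0
ee_pos: [0.5551, 0.0348, 0.1458]
ee_rot: [1.0, -0.019, -0.001, 0.0]
force: [0.5, -1.5, -0.1]
width: 0.75
```

```bash
python3 to.py 0.5565 0.0345 0.051; python3 - <<'E'
from plant import arm
import cv2,numpy as np
np.save('Wp.npy',arm.camera_params("wrist"),allow_pickle=True)
cv2.imwrite("pics/w5.png",arm.get_image("wrist")[:,:,::-1])
np.save('Wp5.npy',np.load('Wp.npy',allow_pickle=True))
s=arm.get_image("scene")[:,:,::-1];cv2.imwrite("pics/s5.png",s)
cv2.imwrite("pics/s5z.png",cv2.resize(s[190:400,140:380],None,fx=2.8,fy=2.8,interpolation=2))
E
```

```text
pos [0.5551 0.0348 0.1458] axes x [ 0.999 -0.039 -0.002] y [-0.039 -0.999  0.   ] z [-0.002 -0.    -1.   ]
F [ 0.46 -1.46 -0.11] w 0.75 t 9.0 q [ 0.04  0.44  1.84 -0.    0.86  1.65]
tool shift/0.1: [0.017 0.002 0.948]
```

View pics/w5.png

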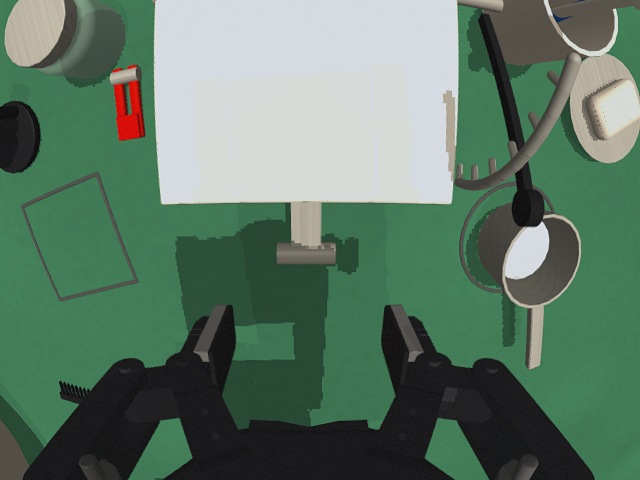

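View pics/s5z.png

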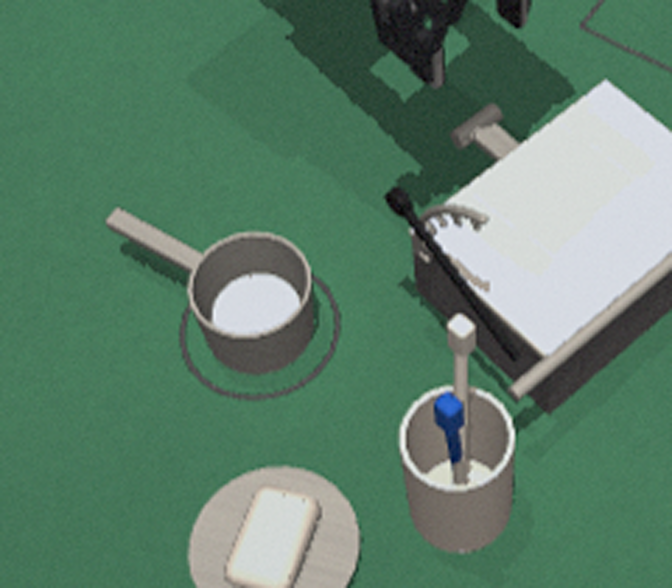

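The pan is clear inside the ring. The bar is in view at wrist (277–335, 243–265), and the pointer tip at (528,208).

```bash
python3 - <<'E'
from h import *
W=np.load('Wp5.npy',allow_pickle=True).item()
a=onz(W,(277,254),.07,1);b=onz(W,(335.5,253),.07,1);print(a.round(4),b.round(4),((a+b)/2).round(4))
from plant import arm
S=arm.camera_params("scene");z=lambda u,v:(u/2.8+140,v/2.8+190)
D=arm.camera_params("side")
print('tip',tri([ray(W,(528,207),1),ray(S,z(398,199),0),ray(D,(315.25,207),0)]))
E
```

```text
[0.5561 0.0537 0.07  ] [0.5553 0.0167 0.07  ] [0.5557 0.0352 0.07  ]
tip (array([ 0.59855615, -0.07197143,  0.13636552]), [np.float64(0.0014215335074278836), np.float64(0.00124105218311662), np.float64(0.0011426976655732647)])
```

play_rows:
  commands:
    - [0.007,-0.002,0.15,0,0,0]
    - [0,0,0.2,0,0,0]
    - [0,0,0.2,0,0,0]
    - [0,0,0.2,0,0,0]
    - [0,0,0.15,0,0,0]
    - [0,0,0.065,0,0,0]
    - [0,0,0,0,0,0]
    - [0,0,0,0,0,0]

```text
time: 9.77
ee_pos: [0.5572, 0.0347, 0.0507]
ee_rot: [1.0, -0.02, 0.0, -0.0]
force: [0.0, 0.1, 0.6]
width: 0.755
```

```bash
python3 to.py 0.5557 0.035 0.049; python3 - <<'E'
from plant import arm
import cv2,numpy as np
cv2.imwrite("pics/w6.png",arm.get_image("wrist")[:,:,::-1])
a=.504
for k in range(1,11):
    t0,t1=a*(k-1)/10,a*k/10
    print(k,round((np.cos(t0)-np.cos(t1))*1.65,4),round(-(np.sin(t1)-np.sin(t0))*1.65,4))
E
```

```text
pos [0.5572 0.0347 0.0507] axes x [ 0.999 -0.041  0.001] y [-0.041 -0.999 -0.   ] z [ 0.001  0.    -1.   ]
F [0.02 0.11 0.64] w 0.755 t 9.7667 q [0.04 0.59 1.87 0.   0.67 1.65]
tool shift/0.1: [-0.015 -0.002  0.017]
1 0.0021 -0.0831
2 0.0063 -0.0829
3 0.0104 -0.0825
4 0.0146 -0.0819
5 0.0187 -0.081
6 0.0228 -0.08
7 0.0268 -0.0787
8 0.0307 -0.0773
9 0.0345 -0.0756
10 0.0383 -0.0738
```

View pics/w6.png

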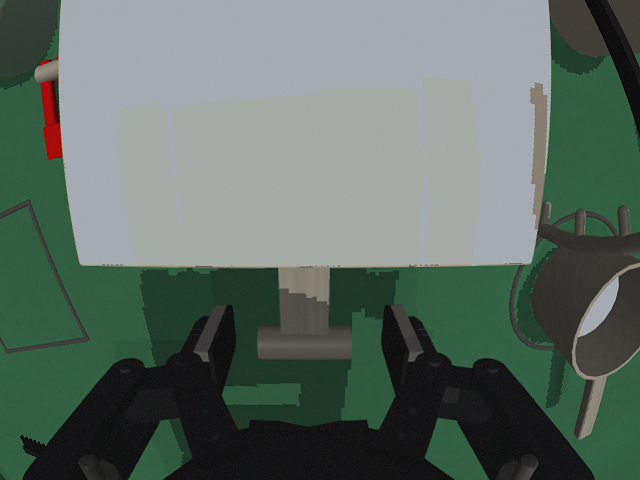

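The bar (258–352, 345) is centred between the pads. I'll close on its ends.

play_rows:
  commands:
    - [-0.01,0,0.01,0,0,0]
    - [0,0,0,0,0,0]
    - [0,0,0,0,0,0]
    - [0,0,0,0,0,0]
    - [0,0,0,0,0,0]
    - [0,0,0,0,0,0]
    - [0,0,0,0,0,0]
  grip: 0
  squeeze: 60

```text
time: 10.4
ee_pos: [0.5561, 0.0361, 0.0499]
ee_rot: [1.0, -0.021, 0.001, -0.001]
force: [-2.0, 7.1, 5.9]
width: 0.408
```

```bash
python3 to.py; python3 - <<'E'
from plant import arm
import cv2,numpy as np
cv2.imwrite("pics/w7.png",arm.get_image("wrist")[:,:,::-1])
E
```

```text
pos [0.5561 0.0361 0.0499] axes x [ 0.999 -0.041  0.001] y [-0.041 -0.999 -0.001] z [ 0.001  0.001 -1.   ]
F [-1.96  7.1   5.86] w 0.408 t 10.4 q [0.04 0.59 1.87 0.   0.67 1.65]
```

View pics/w7.png

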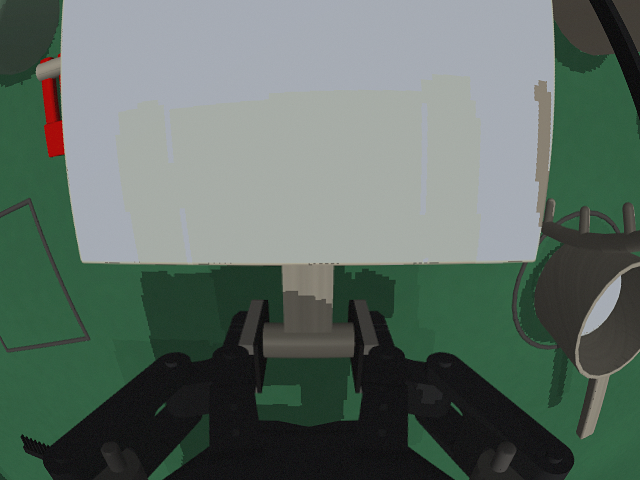

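Pinched, width 34.7 mm. I'll raise along the arc, first to about 0.4 rad.

play_rows:
  commands:
    - [0.002,-0.01,-0.042,0,0,0]
    - [0.002,0,-0.042,0,0,0]
    - [0.006,0,-0.083,0,0,0]
    - [0.01,0,-0.083,0,0,0]
    - [0.015,0,-0.082,0,0,0]
    - [0.019,0,-0.081,0,0,0]
    - [0.023,0,-0.08,0,0,0]
    - [0.027,0,-0.079,0,0,0]
    - [0.031,0,-0.077,0,0,0]
    - [0,0,0,0,0,0]
    - [0,0,0,0,0,0]

```text
time: 11.37
ee_pos: [0.5686, 0.0357, 0.1138]
ee_rot: [1.0, -0.02, -0.0, -0.0]
force: [1.2, 5.1, -8.1]
width: 0.405
```

```bash
python3 to.py; python3 - <<'E'
from plant import arm
import cv2,numpy as np
np.save('Wp7.npy',arm.camera_params("wrist"),allow_pickle=True)
cv2.imwrite("pics/w8.png",arm.get_image("wrist")[:,:,::-1])
s=arm.get_image("scene")[:,:,::-1];cv2.imwrite("pics/s8.png",s);cv2.imwrite("pics/s8z.png",cv2.resize(s[160:340,230:430],None,fx=3.3,fy=3.3,interpolation=2))
s=arm.get_image("side")[:,:,::-1];cv2.imwrite("pics/d8.png",s);cv2.imwrite("pics/d8z.png",cv2.resize(s[150:310,200:400],None,fx=3.7,fy=3.7,interpolation=2))
E
```

```text
pos [0.5686 0.0357 0.1138] axes x [ 0.999 -0.041 -0.001] y [-0.041 -0.999 -0.   ] z [-0.001  0.    -1.   ]
F [ 1.24  5.11 -8.09] w 0.405 t 11.3667 q [0.04 0.5  1.83 0.   0.81 1.65]
```

View pics/w8.png

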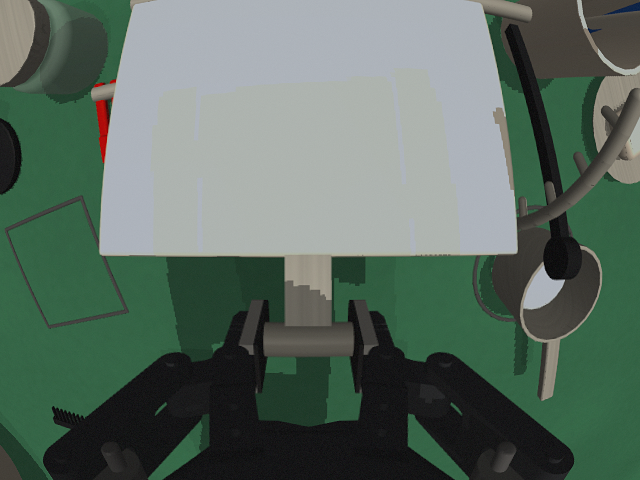

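View pics/s8z.png

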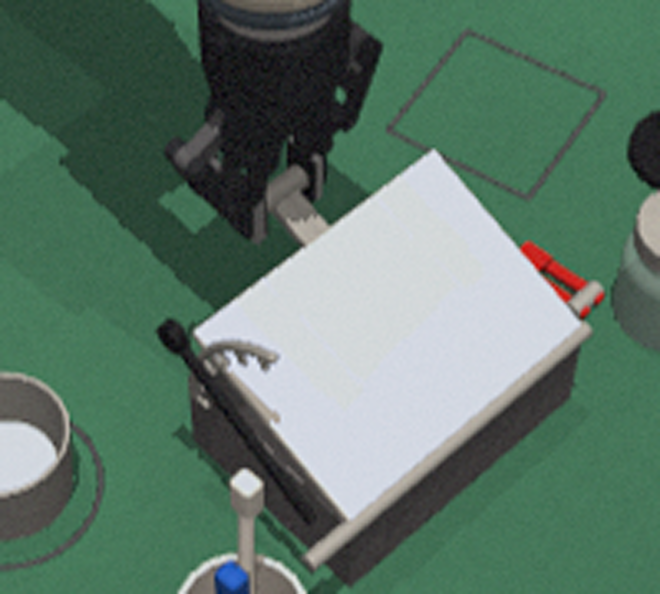

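View pics/d8z.png

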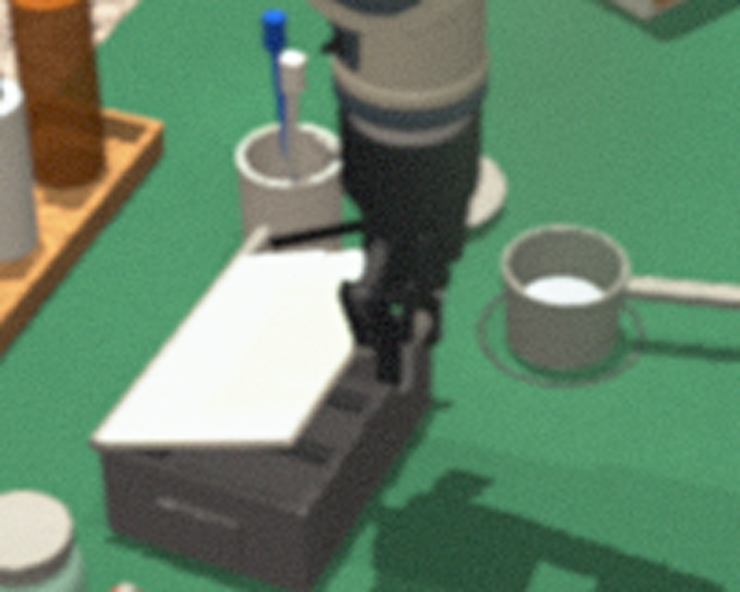

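The grip follows without slip (0.395 rad by both dz and dx). I'll cross-check the lid corner and pointer tip visually.

```bash
python3 - <<'E'
from plant import arm
from h import *
W=np.load('Wp7.npy',allow_pickle=True).item();W5=np.load('Wp5.npy',allow_pickle=True).item();S=arm.camera_params("scene");D=arm.camera_params("side")
z=lambda u,v:(u/3.3+230,v/3.3+160)
ax=np.array([np.cos(-.037),np.sin(-.037),0]);H=np.array([.556,.035,.07])+.165*ax
def ang(X): d=X-H;return np.round([np.arctan2(d[2],-d@ax),np.hypot(d[2],d@ax), d@[.037,.999,0]],4)
c,r=tri([ray(W,(517,253),1),ray(S,z(194,328),0)]);print('corner R',c.round(4),np.round(r,4),ang(c))
c,r=tri([ray(W,(101,253),1),ray(S,z(435,150),0)]);print('corner L',c.round(4),np.round(r,4),ang(c), 'lid top corner expected offset',np.arctan2(4,130))
t,r=tri([ray(W,(563,257),1),ray(S,z(173,337),0),ray(W5,(528,207),1),ray(D,(315.25,207),0)]);print('tip',t.round(4),np.round(r,4),ang(t))
t,r=tri([ray(S,z(173,337),0),ray(D,(315.25,207),0)]);print('tip SD',t.round(4),np.round(r,4),ang(t))
t,r=tri([ray(W,(563,257),1),ray(W5,(528,207),1)]);print('tip WW',t.round(4),np.round(r,4),ang(t))
s=arm.sense();b=s['ee_pos']+np.array([0,0,.0201]);print('bar',ang(b))
E
python3 - <<'E'
import cv2
w=cv2.imread('pics/w8.png');cv2.imwrite('pics/w8z.png',cv2.resize(w[170:330,460:640],None,fx=4,fy=3.7,interpolation=2))
w=cv2.imread('pics/s8.png');cv2.imwrite('pics/s8zz.png',cv2.resize(w[240:330,270:350],None,fx=6,fy=6,interpolation=2))
E
```

```text
corner R [ 0.5972 -0.0561  0.1246] [0.0006 0.0006] [ 0.4256  0.1323 -0.0895]
corner L [0.6039 0.1248 0.1212] [0.0003 0.0003] [0.4018 0.1309 0.0915] lid top corner expected offset 0.03075952607046923
tip [ 0.5991 -0.0729  0.1356] [0.0006 0.0005 0.0006 0.0011] [ 0.5075  0.1349 -0.1062]
tip SD [ 0.5986 -0.0721  0.135 ] [0.0002 0.0002] [ 0.5015  0.1352 -0.1054]
tip WW [ 0.5998 -0.0725  0.137 ] [0. 0.] [ 0.5192  0.1351 -0.1058]
bar [0.393  0.1653 0.0012]
```

View pics/w8z.png

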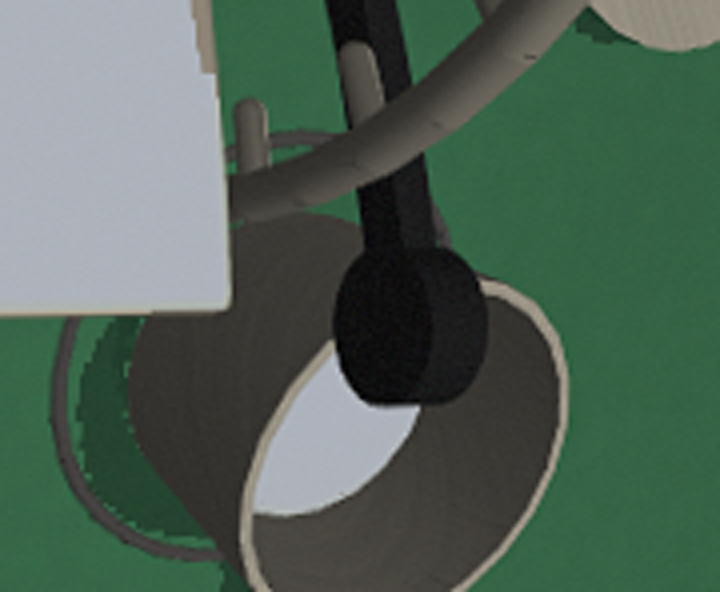

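View pics/s8zz.png

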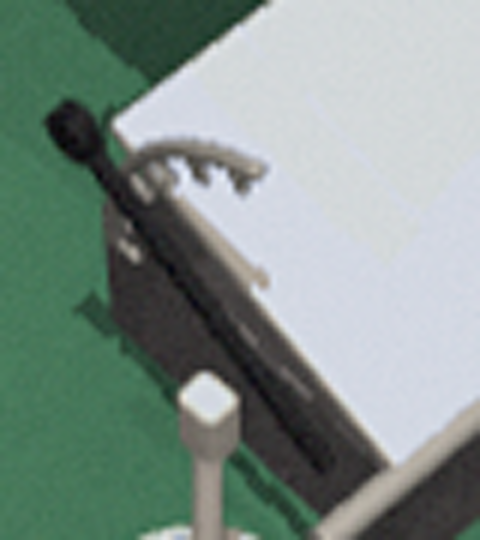

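Lid is at about 0.39 and the pointer at about 0.506 (estimates 0.502–0.519, combined 0.5075). I'll go up the remaining 0.113 rad.

play_rows:
  commands:
    - [0.032,-0.015,-0.075,0,0,0]
    - [0.035,-0.015,-0.07,0,0,0]
    - [0.014,-0.01,-0.025,0,0,0]
    - [0,0,0,0,0,0]
    - [0,0,0,0,0,0]
    - [0,0,0,0,0,0]

```text
time: 12.02
ee_pos: [0.5762, 0.0358, 0.13]
ee_rot: [1.0, -0.02, -0.001, 0.002]
force: [0.1, -14.2, -8.8]
width: 0.405
```

```bash
python3 to.py; python3 - <<'E'
from plant import arm
import cv2,numpy as np
np.save('Wp9.npy',arm.camera_params("wrist"),allow_pickle=True)
s=arm.get_image("wrist")[:,:,::-1];cv2.imwrite("pics/w9.png",s);cv2.imwrite('pics/w9z.png',cv2.resize(s[170:330,440:640],None,fx=3.7,fy=3.7,interpolation=2))
s=arm.get_image("scene")[:,:,::-1];cv2.imwrite("pics/s9.png",s);cv2.imwrite("pics/s9z.png",cv2.resize(s[230:330,270:390],None,fx=5.5,fy=5.5,interpolation=2))
E
```

```text
pos [0.5762 0.0358 0.13  ] axes x [ 0.999 -0.04  -0.003] y [-0.04  -0.999  0.005] z [-0.003 -0.005 -1.   ]
F [  0.15 -14.19  -8.84] w 0.405 t 12.0167 q [ 0.04  0.49  1.8  -0.01  0.85  1.66]
```

View pics/w9.png

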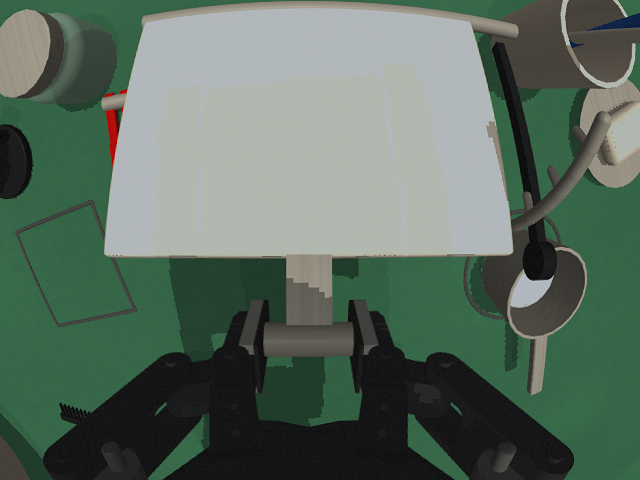

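View pics/w9z.png

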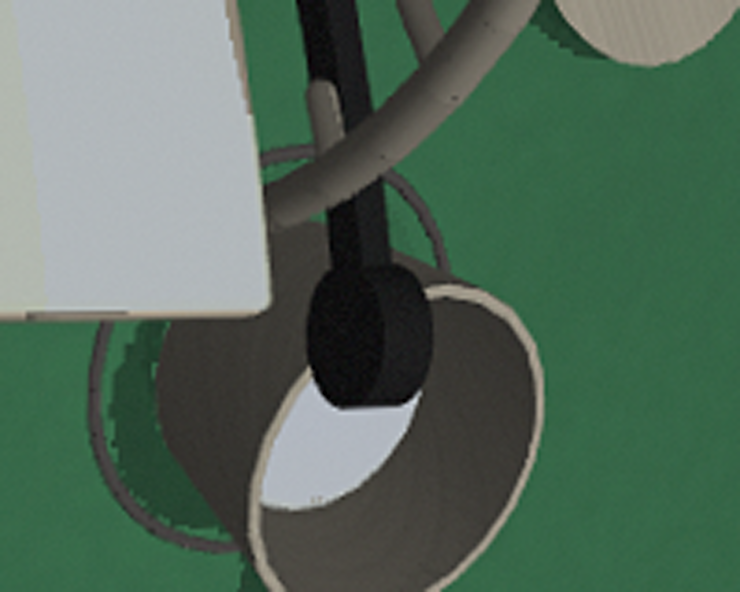

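View pics/s9z.png

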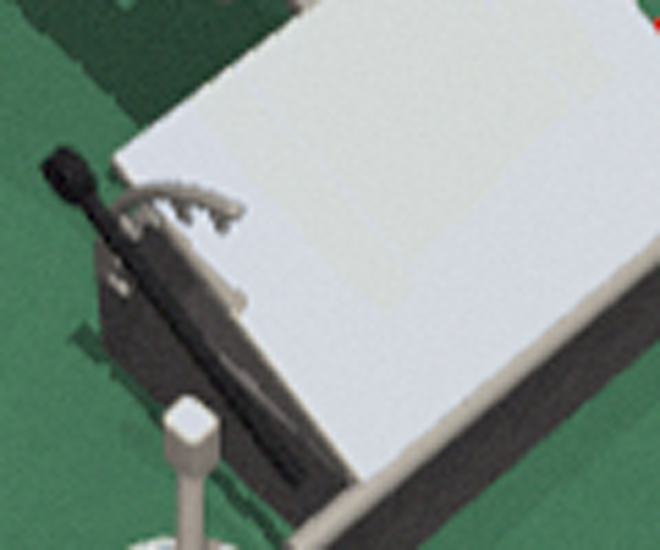

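play_rows:
  commands:
    - [0,0.015,0,0,0,0]
    - [0,0.013,0,0,0,0]
    - [0,0,0,0,0,0]
    - [0,0,0,0,0,0]

```text
time: 12.45
ee_pos: [0.5764, 0.0356, 0.1304]
ee_rot: [1.0, -0.02, -0.001, 0.001]
force: [-1.7, -4.6, -7.1]
width: 0.404
```

```bash
python3 to.py; python3 - <<'E'
from plant import arm
from h import *
S=arm.camera_params("scene");D=arm.camera_params("side");W9=np.load('Wp9.npy',allow_pickle=True).item();W7=np.load('Wp7.npy',allow_pickle=True).item()
W5=np.load('Wp5.npy',allow_pickle=True).item()
ax=np.array([np.cos(-.037),np.sin(-.037),0]);H=np.array([.556,.035,.07])+.165*ax
def ang(X): d=X-H;return np.round([np.arctan2(d[2],-d@ax),np.hypot(d[2],d@ax), d@[.037,.999,0]],4)
z=lambda u,v:(u/5.5+270,v/5.5+230)
c,r=tri([ray(W9,(513,252.6),1),ray(S,z(115,157),0)]);print('corner R(top)',c.round(4),np.round(r,4),ang(c))
tw=(440+370/3.7,170+336/3.7)
t,r=tri([ray(W9,tw,1),ray(S,z(70,175),0)]);print('tip W9 S',t.round(4),np.round(r,4),ang(t))
t,r=tri([ray(W9,tw,1),ray(S,z(70,175),0),ray(D,(315.25,207),0),ray(W7,(563,257.8),1),ray(W5,(528,207.5),1)]);print('tip all',t.round(4),np.round(r,4),ang(t))
b=arm.sense()['ee_pos']+np.array([0,0,.0201]);print('bar',ang(b))
# intersect ray of both with vertical planes of the box
n=np.array([.037,.9993,0])
def onp(p,uv,off,f):
    o,d=ray(p,uv,f);P0=H+off*n;return o+d*((P0-o)@n)/(d@n)
for nm,p,f,uc,ut in [('W9',W9,1,(513,252.6),tw),('S',S,0,z(115,157),z(70,175))]:
    print(nm,'corner',ang(onp(p,uc,-.091,f)),'tip',ang(onp(p,ut,-.106,f)))
E
```

```text
pos [0.5764 0.0356 0.1304] axes x [ 0.999 -0.04  -0.002] y [-0.04  -0.999  0.001] z [-0.002 -0.001 -1.   ]
F [-1.69 -4.55 -7.13] w 0.404 t 12.45 q [ 0.04  0.49  1.8  -0.    0.85  1.65]
corner R(top) [ 0.6036 -0.0571  0.1356] [0.0001 0.0001] [ 0.5218  0.1316 -0.0903]
tip W9 S [ 0.5993 -0.0723  0.1372] [0.0001 0.0001] [ 0.5188  0.1356 -0.1056]
tip all [ 0.599  -0.0725  0.1362] [0.0005 0.0006 0.0014 0.0006 0.0006] [ 0.5113  0.1353 -0.1058]
bar [0.5076 0.1655 0.0013]
W9 corner [ 0.5132  0.1315 -0.091 ] tip [ 0.5153  0.1356 -0.106 ]
S corner [ 0.5365  0.1315 -0.091 ] tip [ 0.5264  0.1355 -0.106 ]
```

Lid by bar kinematics is 0.508 and the pointer is 0.504–0.519. I'll take one finer comparison at high zoom.

```bash
python3 to.py; python3 - <<'E'
from plant import arm
import cv2,numpy as np
np.save('Wp10.npy',arm.camera_params("wrist"),allow_pickle=True)
s=np.mean([arm.get_image("scene")[:,:,::-1].astype(float) for _ in range(4)],0).astype(np.uint8);cv2.imwrite("pics/s10.png",s)
w=np.mean([arm.get_image("wrist")[:,:,::-1].astype(float) for _ in range(2)],0).astype(np.uint8);cv2.imwrite("pics/w10.png",w)
d=np.mean([arm.get_image("side")[:,:,::-1].astype(float) for _ in range(4)],0).astype(np.uint8);cv2.imwrite("pics/d10.png",d)
a=cv2.resize(s[245:285,270:310],(400,400),interpolation=0)
b=cv2.resize(s[185:225,345:385],(400,400),interpolation=0)
cv2.imwrite('pics/s10z.png',np.hstack([a,b]))
a=cv2.resize(w[235:275,490:570],(800,400),interpolation=0);cv2.imwrite('pics/w10z.png',a)
b=cv2.resize(d[185:305,210:350],None,fx=5,fy=5,interpolation=2);cv2.imwrite('pics/d10z.png',b)
E
```

```text
pos [0.5764 0.0356 0.1304] axes x [ 0.999 -0.04  -0.002] y [-0.04  -0.999  0.001] z [-0.002 -0.001 -1.   ]
F [-1.69 -4.55 -7.13] w 0.404 t 12.45 q [ 0.04  0.49  1.8  -0.    0.85  1.65]
```

View pics/s10z.png

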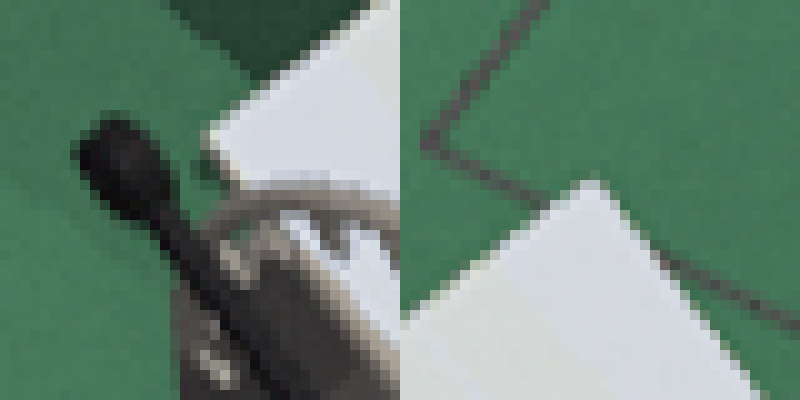

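View pics/w10z.png

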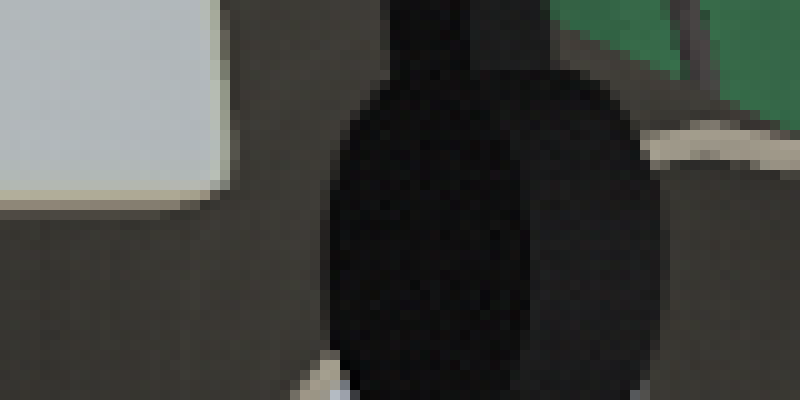

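View pics/d10z.png

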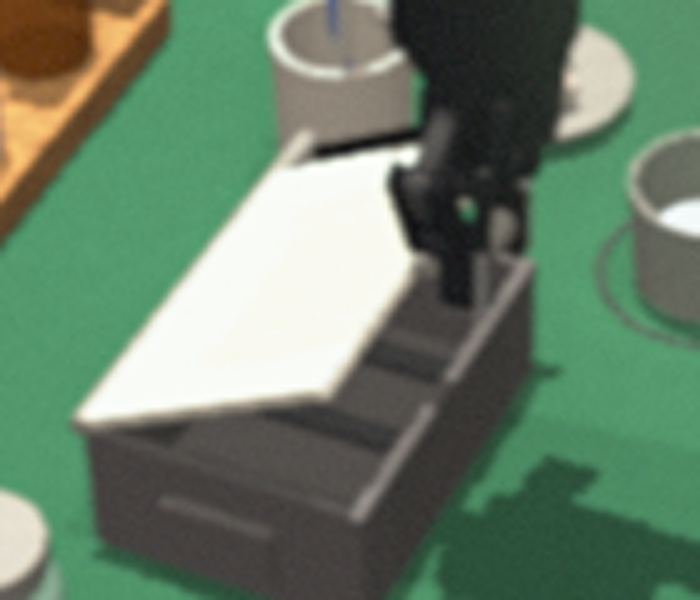

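```bash
python3 - <<'E'
from plant import arm
from h import *
S=arm.camera_params("scene");D=arm.camera_params("side");W=np.load('Wp10.npy',allow_pickle=True).item()
ax=np.array([np.cos(-.037),np.sin(-.037),0]);H=np.array([.556,.035,.07])+.165*ax
def ang(X): d=X-H;return np.round([np.arctan2(d[2],-d@ax),np.hypot(d[2],d@ax), d@[.037,.999,0]],4)
for nm,rs in [('R',[ray(W,(512.9,254),1),ray(S,(290.4,257.8),0)]),('L W S D',[ray(W,(105,253.5),1),ray(S,(364.2,203),0),ray(D,(276,264),0)]),('L S D',[ray(S,(364.2,203),0),ray(D,(276,264),0)]),('tip WS',[ray(W,(539.7,260.5),1),ray(S,(282.2,261.2),0)]),('tip SD',[ray(S,(282.2,261.2),0),ray(D,(315.25,207),0)]),('tip WSD',[ray(W,(539.7,260.5),1),ray(S,(282.2,261.2),0),ray(D,(315.25,207),0)])]:
    t,r=tri(rs);print(nm,t.round(4),np.round(r,4),ang(t))
E
```

```text
R [ 0.6028 -0.0571  0.1364] [0.0004 0.0004] [ 0.5246  0.1326 -0.0902]
L W S D [0.6076 0.1256 0.1313] [0.0018 0.0006 0.0024] [0.4838 0.1319 0.0924]
L S D [0.6068 0.1253 0.1313] [0.0015 0.0015] [0.4806 0.1326 0.0921]
tip WS [ 0.5989 -0.0724  0.1376] [0.0007 0.0007] [ 0.5201  0.1361 -0.1057]
tip SD [ 0.5978 -0.0712  0.1359] [0.0007 0.0007] [ 0.5048  0.1363 -0.1046]
tip WSD [ 0.5985 -0.072   0.1362] [0.0012 0.001  0.0011] [ 0.5093  0.1358 -0.1054]
```

The differences point to the lid being about 0.01 rad low at most, so I'll raise it 1.5 mm along the arc.

play_rows:
  commands:
    - [0.007,0.006,-0.013,0,0,0]
    - [0,0,0,0,0,0]
    - [0,0,0,0,0,0]
    - [0,0,0,0,0,0]
    - [0,0,0,0,0,0]
    - [0,0,0,0,0,0]

```text
time: 13.45
ee_pos: [0.5772, 0.0355, 0.1318]
ee_rot: [1.0, -0.02, -0.001, 0.0]
force: [-3.5, -3.5, -6.2]
width: 0.401
```

```bash
python3 - <<'E'
from plant import arm
import numpy as np,cv2
s=arm.sense();print(s['ee_pos'].round(4),s['force'].round(2),s['width'],s['time'],abs(s['dq']).max())
ax=np.array([np.cos(-.037),np.sin(-.037),0]);H=np.array([.556,.035,.07])+.165*ax
d=s['ee_pos']+[0,0,.0201]-H;print('lid',np.arctan2(d[2],-d@ax))
cv2.imwrite('pics/s11.png',arm.get_image("scene")[:,:,::-1])
E
```

```text
[0.5772 0.0355 0.1318] [-3.51 -3.53 -6.18] 0.40122139918701866 13.45 0.0015844660370425885
lid 0.5179387176056214
```

View pics/s11.png

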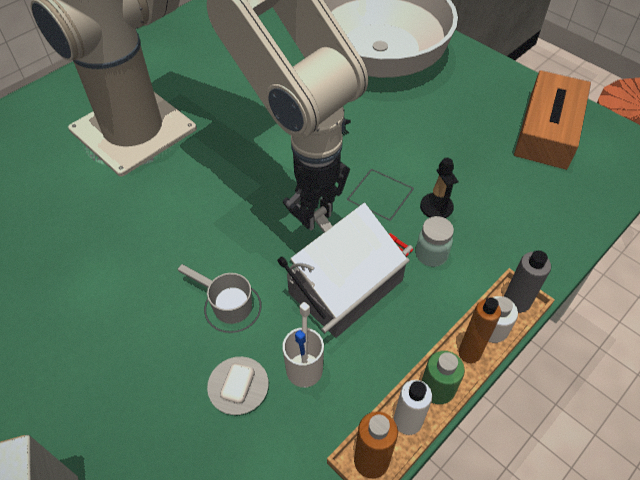

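The pan stands in the ring (scene 230,300). The lid is held in line with the pointer and the arm is still, so I'm handing the job in.

```bash
python3 -c "
from plant import arm
print(arm.job_done());print(arm.sense()['force'])"
```

```text
the job is handed in; nothing more can be done
None
the job is handed in; nothing more can be done
```

I slid the pan by its handle along the counter into the round ring and let it go. Then I pinched the lid bar by its ends, raised the lid to the pointer, and handed the job in at about 13.5 s while still holding it.

- **Pan:** Measured before a final 4 mm nudge, its centre was about 4 mm from the ring's, against 14 mm of margin. In the picture after release, and in the last one, its base stands clear inside the ring. The tool pressed lightly down on it (1–7 N) throughout the slide, so it was never lifted.
- **Lid:** At hand-in the arm's position put the lid at 0.518 rad. The pointer measured 0.502–0.520 rad depending on the camera pair, about 0.51 combined. I could not settle it closer than about 0.015 rad.
- **Disagreement:** Just before a final lift of about 0.01 rad, the camera readings of the lid's front corners came out low. They gave about 0.49 on the right and 0.45 on the left, against 0.508 from the arm. The left-corner rays did not meet well (2 mm off), so I trusted the arm. I did not measure the corners again after the lift.
- **Forces and surroundings:** The largest force I saw was about 17 N, mostly a sideways push on the bar that I eased. The bystanders and pointer looked unmoved in the last scene picture.

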